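Dial the running coffee grinder finer until it clicks

ROBOT

A 7-joint arm with a two-finger parallel gripper is mounted at the origin on a cart in front of the work surface, level with it; the furniture and walls round the work are solid. World frame = base frame: x ahead of the robot, y to its left, z up, the work surface at z = 0. Lengths are in m, angles in rad, forces in N, time in s.
With the tool pointing down it reaches from about 0.4 to 0.85 m from the base axis. Payload 4.5 kg.
Tool frame: the origin (TCP) lies between the finger pads; the fingertips stand 11 mm ahead of it and the grasp point (between the pads) lies 8 mm behind it (r.nose_length is the distance from the TCP to the fingertips, in m); z points along the fingers, y is the line along which they close (so a half turn about z gives the same grasp; the last joint's range is limited). The gripper opens to 88 mm and grips with 3 to 60 N. Pads are 18 mm wide; open, the fingers measure 123 mm over their backs; the gripper's body (75 mm by 187 mm) begins 45 mm behind the grasp point.
Start: joints at [1.166, 0.689, -0.195, 1.565, 0.157, 0.902, -0.215], TCP at [0.266, -0.566, 0.25] pointing down, gripper open.
Joint ranges: [-3.01, 3.01], [-0.46, 2.08], [-1.47, 1.51], [0.13, 2.56], [-1, 4.14], [0.04, 2.09], [-2.66, 2.66]. Speed limits (rad/s): [2.57, 2.57, 3.14, 3.14, 3.14, 3.14, 3.14].

INTERFACE

Orientations are given as a unit quaternion [x, y, z, w].
In Python, from plant import get_state, snapshot, camera_model, r gives the robot as it stands.
- The arm moves only by the shell command python3 -m inch 'ROWS' [FORCE]. ROWS is text: rows parted by semicolons, each of 7 numbers parted by spaces: the opening, from -1 (shut) to 1 (fully open), then the shift along the tool's x, y, z in m, then the turn, a rotation vector about the tool's x, y, z in rad. A call has 1 to 20 rows; each row shifts and turns the commanded pose from where the row before left it, along the tool's axes as they then stand; what a row does not reach is not made up. A row lasts 1/12 s, in which the tool goes at most 41.7 mm and 7.16 degrees, less where a joint would pass 70% of its speed; a pose out of reach is approached as far as the arm can. A call is refused whole if a number of a shift passes 0.0417 or a number of a turn 0.125, either way. A call with a gripper value outside its range is refused whole. The fingers move at their own pace and stop on an object; FORCE is the grip in N (left out, the last holds). Time passes only in rows, so rows that do not move let the fingers close. It gives the time, the measured TCP pose, the force, the opening and the grip force at its end, in the units of the state.
- get_state(): the state, without advancing time (a new reading comes with each control period).
- snapshot(name): name is "scene" or "side" or "wrist"; returns (picture, depth): 400x640x3 uint8, red, green, blue; 400x640 float32, m along the optical axis (not along the pixel's ray), 0 where there is no reading.
- camera_model(name): a dict with "intrinsics" (3x3 intrinsics, pixels), "view" (4x4, takes a point from world to camera coordinates). Camera axes: x right, y down, z forward; pixel columns grow to the right and rows downward; lengths in m; the calibration is good to about 2 mm. A picture is of the moment at which its call begins: read the wrist's pose just before it. camera_model takes no time and is no camera call; for the wrist camera it gives the pose at the moment of the call.
- r.finish_job(): hands the job in; it is judged then, once.
The state is a dict: "clock": time; "q": joint angles; "qd": joint speeds; "joint_torque": joint torques, N m; "tool_pos": TCP position; "eef_rot": TCP orientation; "contact_force": force on the tool from outside, world axes, zero at the start; "moment": the same for the moment, N m; "opening": opening from 0.0 (shut) to 1.0 (fully open); "finger_force": force on a finger pad.
Only numpy, scipy, OpenCV 4.12 (cv2) and the standard library are available. Lean on these libraries where they do the work, as an engineer would, in place of code of your own. Each camera call takes 0.05 s, during which the arm holds its last target. There are 200 camera calls.

TASK

Set the coffee grinder finer for espresso: press its rocker switch on and, while it runs, turn the knurled ring on top clockwise by rubbing a fingertip lightly along its rim until the white pointer clicks in at the middle one of the five dots; then press the switch off. Do not turn the ring while the burrs stand still (that jams beans between them), and do not pinch or lift anything: the beaker under the chute and the other coffee things stay where they are.

Things in the scene. Friction and masses are not known exactly. Their poses are not given: they have to be found in the camera images.
- grinder: Compact electric coffee grinder, fixed; C-shaped from the side, base 210 x 130 mm, head 204 x 126 mm with a flat metal top plate 238 mm above the worktop. Origin: centre of the base's underside; x from its front (robot side) to its rear, y to its left. On the plate, at y = 0: the knurled ring to the rear (axis at x = +42 mm), the rocker switch in front (x = -60 mm)
- ring_center (a point): On the axis of the dark knurled grind ring, 251 mm above the worktop, half way up its rim. The ring is 96 mm across (too wide to pinch); rim from 239 to 259 mm above the worktop; flat top at 263 mm, reaching in to radius 35 mm, where a fixed black lid rises 13 mm and a button 8 mm more. All round the rim is free; the switch lies in front, 37 mm from the rim
- ring_pointer (a point): Outer end of the white pointer line on the ring's top face, 44 mm from the ring axis; it turns with the ring
- grind_ring (a joint): Ring angle, grows clockwise from above (finer). Detents every 0.524 rad (30 deg), marked by five dots on the plate: largest, coarsest at the right (-1.047), middle at the ring's front (0), smallest, finest at the left (1.047). Starts at -1.047, -0.524 or caught between them. Leaving a detent takes about 0.13 N m (3 N along the rim); well past half way it snaps on; stops at +-1.15
- rocker (a joint): Tilt of the rocker switch in rad: 0 off (left end raised 7 mm), 0.30 on (right end raised). It snaps over centre; pressing a raised end takes about 4 N
- switch_on_end (a point): Where to press the switch on: top face of the rocker's left half, 18 mm left of the pivot. The black rocker is 46 mm long (grinder's y), 24 mm wide, in a flat bezel 34 x 56 mm; pivot 245.5 mm above the worktop. A pressed half lies level at that height; a raised end stands 7 mm higher. The left half bears a white line
- switch_off_end (a point): Where to press the switch off: top face of the rocker's right half, 18 mm right of its pivot; that half bears a white circle
- beaker: Teal plastic beaker, 67 mm across, 98 mm high, standing loose on the grinder's base under the chute. Origin: centre of its underside. Leave it alone
- coffee_tin: Round black tin, 79 mm across, 113 mm high, right of the grinder; bystander. Origin: centre of its underside
- tamper: Tamper with steel foot and black handle, 57 mm across, 82 mm high, right of the grinder; bystander. Origin: centre of its underside
- portafilter: Portafilter lying on its spouts, 210 mm long with black handle, 62 mm high, left of the grinder; bystander. Origin: centre of its underside
- milk_jug: Steel milk jug with handle, 77 x 112 mm, 84 mm high, behind on the right; bystander. Origin: centre of its underside
- knock_box: Open black box, 92 x 98 mm, 125 mm high, on the right near the edge; bystander. Origin: centre of its underside

How it is judged:
By the outcome, as a careful person would: the job done as asked, in the order asked, and still so for the second after the job is handed in, with the robot touching nothing.
It also fails if it takes over 48 s, if anything falls off the work surface, if the arm or the gripper's body presses on something with over 40 N, if the wrist force passes 120 N, or if a joint passes its speed limit or range.

## Working session

There is one attempt and no reset: what is moved stays moved. The work goes in short steps, Python scripts to look and compute and a shell command to move; the robot and the scene stay as the last step left them, time stands still between calls to the robot, and variables do not carry over. Pictures are saved under pics/ and viewed, at most 10 in all, crops included, and the job is handed in when it is done.

```bash
mkdir -p pics; cat > h.py <<'E'
import numpy as np,cv2
from plant import get_state,snapshot,camera_model,r
def save(n,p,crop=None):
    if crop: p=p[crop[1]:crop[3],crop[0]:crop[2]]
    cv2.imwrite('pics/'+n,p[:,:,::-1])
def ray(cam,uv,z):
    m=cam if isinstance(cam,dict) else camera_model(cam);K=np.array(m['intrinsics']);V=np.array(m['view']);R=V[:3,:3];o=-R.T@V[:3,3]
    uv=np.atleast_2d(uv).astype(float)
    d=np.c_[uv,np.ones(len(uv))]@np.linalg.inv(K).T@R
    return o+d*((z-o[2])/d[:,2])[:,None]
def proj(cam,P):
    m=camera_model(cam);K=np.array(m['intrinsics']);V=np.array(m['view']);c=V[:3,:3]@np.array(P)+V[:3,3];p=K@c;return p[:2]/p[2]
E
python3 - <<'E'
from h import *
s=get_state();print({k:np.round(v,3) for k,v in s.items()},r.nose_length)
a,da=snapshot('scene');b,db=snapshot('side')
np.savez('s0.npz',a=a,da=da,b=b,db=db)
save('a.png',a);save('b.png',b)
for c in('scene','side'):
    V=np.array(camera_model(c)['view']);print(c,-V[:3,:3].T@V[:3,3],V[2,:3])
E
```

```text
{'clock': np.float64(0.0), 'q': array([ 1.166,  0.69 , -0.194,  1.566,  0.157,  0.902, -0.215]), 'qd': array([ 0.001, -0.   ,  0.001, -0.   , -0.001, -0.   , -0.001]), 'joint_torque': array([ 0.0000e+00, -5.2756e+01, -1.2670e+00, -1.5343e+01, -5.3000e-02,
        7.0000e-03,  0.0000e+00]), 'tool_pos': array([ 0.265, -0.565,  0.249]), 'eef_rot': array([ 0.976,  0.218, -0.   , -0.001]), 'contact_force': array([-1.192,  0.775,  0.06 ]), 'moment': array([0.015, 0.024, 0.011]), 'finger_force': np.float64(0.0), 'opening': np.float64(0.997)} 0.011
scene [ 0.34591341 -0.37383529  0.99299734] [ 0.228451    0.42999407 -0.87345019]
side [ 0.67623447 -0.7591544   0.75516763] [-0.08321236  0.80845193 -0.58265014]
```

View pics/a.png

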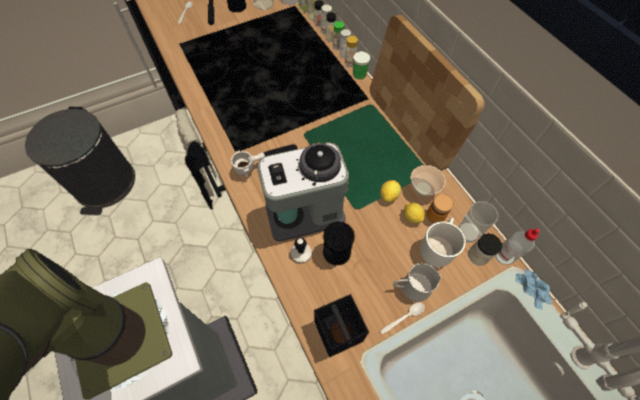

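View pics/b.png

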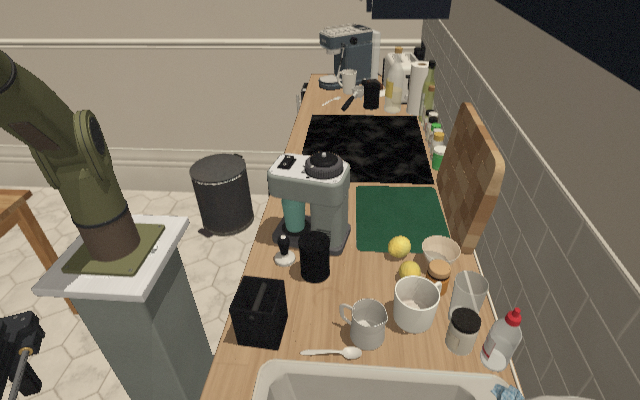

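The scene view shows the grinder's ring near (321,161) and the switch near (278,173). In the side view they are near (324,166) and (287,161). Next I'll zoom in and locate them.

```bash
python3 - <<'E'
from h import *
d=np.load('s0.npz')
out=[]
for c,k,box in(('scene','a',(255,130,355,205)),('side','b',(260,140,360,215))):
    im=d[k];x0,y0,x1,y1=box
    out.append(cv2.resize(im[y0:y1,x0:x1],None,fx=7.9,fy=7.9/2*1.0*1.0 if 0 else 3.95*1.0,interpolation=cv2.INTER_CUBIC) if 0 else cv2.resize(im[y0:y1,x0:x1],(400,300),interpolation=cv2.INTER_CUBIC))
    g=im[y0:y1,x0:x1].max(2);m=(g<75).astype(np.uint8)
    n,l,st,ce=cv2.connectedComponentsWithStats(m)
    for i in range(1,n):
        if st[i,4]>25:
            uv=ce[i]+[x0,y0]
            print(c,uv.round(1),st[i],'z.2455',ray(c,uv,.2455)[0].round(3),'z.263',ray(c,uv,.263)[0].round(3))
save('c.png',np.hstack(out))
E
```

```text
scene [266.7 134.5] [  0   0  35  15 274] z.2455 [0.518 0.213 0.245] z.263 [0.514 0.199 0.263]
scene [331.8 137.2] [ 50   0  50  19 490] z.2455 [0.654 0.132 0.245] z.263 [0.647 0.12  0.263]
scene [280.6 149.7] [ 10  15  32  11 142] z.2455 [0.529 0.156 0.245] z.263 [0.524 0.143 0.263]
scene [319.6 157.8] [ 49  14  32  28 641] z.2455 [0.6   0.092 0.245] z.263 [0.594 0.081 0.263]
scene [318.2 173.8] [ 44  28  41  24 309] z.2455 [0.576 0.054 0.245] z.263 [0.571 0.044 0.263]
scene [350.6 169.4] [92 33  8 15 40] z.2455 [0.648 0.03  0.245] z.263 [0.641 0.02  0.263]
scene [277. 174.] [ 14  34  17  21 217] z.2455 [0.492 0.097 0.245] z.263 [0.489 0.086 0.263]
scene [313.9 198.6] [ 11  57  79  18 710] z.2455 [0.537 0.001 0.245] z.263 [ 0.532 -0.008  0.263]
side [334.5 154.1] [  42    0   58   42 1467] z.2455 [0.618 0.141 0.246] z.263 [0.62  0.11  0.263]
side [286.9 162.4] [ 18  15  18  14 136] z.2455 [0.498 0.092 0.246] z.263 [0.505 0.063 0.263]
side [322.3 172.7] [ 45  20  38  19 280] z.2455 [0.594 0.047 0.246] z.263 [0.597 0.019 0.263]
```

View pics/c.png

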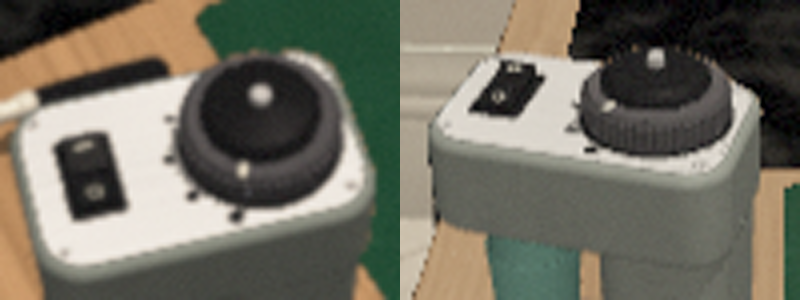

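```bash
python3 - <<'E'
from h import *
f=lambda c,u,v,z:print(c,(u,v),z,ray(c,((255,130) if c=='scene' else (260,140))+np.array([u,v])/4.,z)[0].round(4))
f('scene',261,95,.284);f('side',256,58,.284)
f('scene',243,170,.263);f('side',207,104,.263)
for p in((237,215),(193,195),(168,158),(170,118)):f('scene',*p,.239)
for p in((190,150),(172,127),(174,103)):f('side',*p,.239)
f('scene',90,175,.2455);f('side',110,88,.2455)
f('scene',82,146,.25);f('scene',94,190,.2455)
# wrist camera geometry
V=np.array(camera_model('wrist')['view']);o=-V[:3,:3].T@V[:3,3];s=get_state()
from scipy.spatial.transform import Rotation as R
q=R.from_quat(s['eef_rot']);print('cam in tool',q.inv().apply(o-s['tool_pos']).round(3),'axis',q.inv().apply(V[2,:3]).round(3));print('toolxyz',q.as_matrix().round(3),np.array(camera_model('wrist')['intrinsics']))
E
```

```text
scene (261, 95) 0.284 [0.593  0.0771 0.284 ]
side (256, 58) 0.284 [0.5973 0.0701 0.284 ]
scene (243, 170) 0.263 [0.5672 0.0496 0.263 ]
side (207, 104) 0.263 [0.5685 0.0487 0.263 ]
scene (237, 215) 0.239 [0.5573 0.0381 0.239 ]
scene (193, 195) 0.239 [0.5411 0.0617 0.239 ]
scene (168, 158) 0.239 [0.5397 0.0912 0.239 ]
scene (170, 118) 0.239 [0.5533 0.116  0.239 ]
side (190, 150) 0.239 [0.5588 0.0333 0.239 ]
side (172, 127) 0.239 [0.5442 0.0592 0.239 ]
side (174, 103) 0.239 [0.5418 0.0882 0.239 ]
scene (90, 175) 0.2455 [0.4934 0.0975 0.2455]
side (110, 88) 0.2455 [0.4996 0.0939 0.2455]
scene (82, 146) 0.25 [0.4968 0.1148 0.25  ]
scene (94, 190) 0.2455 [0.4911 0.0872 0.2455]
cam in tool [ 0.069 -0.    -0.134] axis [-0.264 -0.     0.964]
toolxyz [[ 0.905  0.425 -0.001]
 [ 0.425 -0.905  0.001]
 [-0.    -0.002 -1.   ]] [[297.10681775   0.         326.41890803]
 [  0.         297.10681775 201.34511797]
 [  0.           0.           1.        ]]
```

Ring axis is about (0.596, 0.073), the switch about (0.496, 0.096), and the grinder yaw about -0.22 rad. The pointer sits near the rightmost dot. I'll move above the grinder and take a close look.

```bash
python3 -m inch '-1 0 0 -0.025 0 0 0.11;-1 0 0 -0.025 0 0 0.11;-1 0 0 -0.025 0 0 0.11;-1 0 0 -0.025 0 0 0.11;-1 0 0 -0.025 0 0 0.11;-1 0 0 -0.025 0 0 0.11;-1 0.01 -0.039 0 0 0 0;-1 0.01 -0.039 0 0 0 0;-1 0.01 -0.039 0 0 0 0;-1 0.01 -0.039 0 0 0 0;-1 0.01 -0.039 0 0 0 0;-1 0.01 -0.039 0 0 0 0' 10; python3 -c "
from h import *
print(np.round(get_state()['q'],3))"
```

```text
clock: 1.1
tool_pos: [0.3757, -0.3486, 0.3995]
eef_rot: [0.994, -0.11, -0.0, -0.0]
contact_force: [1.3, 0.3, -0.6]
opening: 0.112
finger_force: 0.0
[ 0.69   0.371 -0.048  1.673  0.019  1.099 -1.155]
```

```bash
python3 -m inch '-1 0 -0.039 0 0 0 0;-1 0 -0.039 0 0 0 0;-1 0 -0.039 0 0 0 0;-1 0 -0.039 0 0 0 0;-1 0 -0.039 0 0 0 0;-1 0 -0.039 0 0 0 0;-1 0 -0.039 0 0 0 0;-1 0 -0.039 0 0 0 0;-1 0 -0.039 0 0 0 0;-1 0 -0.039 0 0 0 0;-1 0 -0.039 0 0 0 0;-1 0 -0.02 0 0 0 0;-1 0 0 0 0 0 0'; python3 - <<'E'
from h import *
s=get_state();print(np.round(s['q'],3),s['tool_pos'])
m=camera_model('wrist');w,dw=snapshot('wrist');save('w.png',w)
np.savez('w1.npz',w=w,dw=dw,K=m['intrinsics'],V=m['view'])
E
```

```text
clock: 2.18
tool_pos: [0.474, 0.0934, 0.3994]
eef_rot: [0.994, -0.106, -0.0, -0.002]
contact_force: [0.6, 0.0, 0.2]
opening: 0.008
finger_force: 0.0
[-0.126  0.33  -0.23   1.745  0.08   1.076 -2.165] [0.47398251 0.09342003 0.39936153]
```

View pics/w.png

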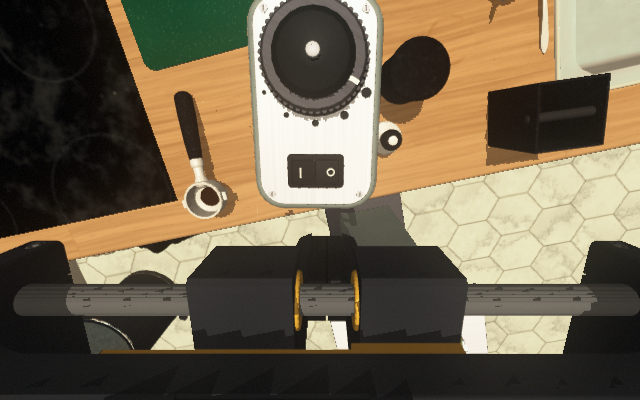

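The close view is clear. The button is at (313,48), the pointer tip at (360,83), the dots at (265,92), (286,115), (315,123), (344,115) and (367,92), and the switch centre at (316,171).

```bash
python3 - <<'E'
from h import *
d=np.load('w1.npz');m=dict(intrinsics=d['K'],view=d['V']);w=d['w']
# dots: dark blobs on plate
g=w.max(2);mk=(g<110).astype(np.uint8);n,l,st,ce=cv2.connectedComponentsWithStats(mk)
for i in range(1,n):
    x,y=ce[i]
    if 250<x<380 and 60<y<205 and st[i,4]>4: print(ce[i].round(1),st[i,4],ray(m,ce[i],.239)[0].round(4))
dots=ray(m,[(265,92.5),(286.5,115),(315.5,123),(344.5,115),(367,92.5)],.239)[:,:2]
(c,rad)=cv2.minEnclosingCircle(dots.astype(np.float32));print('dots circ',c,rad)
b=ray(m,(313,48),.284)[0];print('button',b)
# pointer white blob inside ring
hm=(w.min(2)>170).astype(np.uint8);n,l,st,ce=cv2.connectedComponentsWithStats(hm)
for i in range(1,n):
    if 4<st[i,4]<600 and 280<ce[i][0]<375 and 20<ce[i][1]<110:print('white',ce[i].round(1),st[i])
sw=ray(m,(316,171),.2455)[0];print('switch',sw,ray(m,[(301,171),(331,171)],.248).round(4))
p=ray(m,(361,83),.263)[0]
for C in(np.array(c),b[:2]):
    ax=C-sw[:2];yaw=np.arctan2(ax[1],ax[0]);v=p[:2]-C;F=-ax/np.linalg.norm(ax);Rt=np.array([F[1]*-1,F[0]])
    f=lambda v:np.degrees(np.arctan2(v@np.array([-F[1],F[0]]),v@F))
    print('C',C,np.linalg.norm(ax),'yaw',yaw,'pointer',f(v),np.linalg.norm(v),'dots',[round(f(q-C),1) for q in dots])
E
```

```text
[365.9  92.1] 71 [0.5576 0.0393 0.239 ]
[263.5  92. ] 8 [0.5779 0.1326 0.239 ]
[343.8 114.4] 47 [0.5423 0.0633 0.239 ]
[285.9 114.4] 17 [0.554  0.1172 0.239 ]
[314.8 122.3] 30 [0.5411 0.0919 0.239 ]
[314.9 170.2] 1756 [0.4961 0.102  0.239 ]
[330.4 171.6] 13 [0.4914 0.0872 0.239 ]
dots circ (0.5670976638793945, 0.08487085998058319) 0.04768075793981552
button [0.59472338 0.0792198  0.284     ]
white [312.1  48.3] [306  41  13  15 158]
white [353.9  79.6] [349  76  11   9  50]
switch [0.49605495 0.10067841 0.2455    ] [[0.4995 0.1147 0.248 ]
 [0.4934 0.0863 0.248 ]]
C [0.56709766 0.08487086] 0.07278011686874646 yaw -0.21894093963725259 pointer 98.45051512827698 0.03960106337940902 dots [np.float64(-89.7), np.float64(-54.1), np.float64(-1.2), np.float64(53.5), np.float64(90.3)]
C [0.59472338 0.0792198 ] 0.10097489551891936 yaw -0.21414730312747826 pointer 60.29299751219474 0.0455316256950548 dots [np.float64(-59.1), np.float64(-29.9), np.float64(-0.3), np.float64(29.5), np.float64(59.6)]
```

```bash
python3 -m inch '-1 0.02 -0.034 0 0 0 0;-1 0 0 0.035 0 0 0;-1 0 0 0.035 0 0 0;-1 0 0 0.03 0 0 0;-1 0 0 0.02 0 0 0;-1 0 0 0 0 0 0;-1 0 0 0 0 0 0'; python3 -c "
from h import *
print(get_state()['contact_force'],get_state()['tool_pos'])"
```

```text
clock: 2.82
tool_pos: [0.5005, 0.1145, 0.2793]
eef_rot: [0.994, -0.111, -0.001, 0.001]
contact_force: [0.6, 0.3, 0.4]
opening: 0.011
finger_force: 0.0
[0.60725411 0.25746596 0.41688136] [0.50048883 0.11450096 0.27933035]
```

```bash
python3 -m inch '-1 0 -0.008 0.008 0 0 0;-1 0 0 0.005 0 0 0;-1 0 0 0.003 0 0 0;-1 0 0 0.002 0 0 0;-1 0 0 0.002 0 0 0;-1 0 0 0 0 0 0'; python3 -m inch '-1 0 0 0.002 0 0 0;-1 0 0 0.001 0 0 0;-1 0 0 0 0 0 0';python3 -m inch '-1 0 0 0.002 0 0 0;-1 0 0 0 0 0 0'
```

```text
clock: 3.32
tool_pos: [0.5027, 0.124, 0.2598]
eef_rot: [0.994, -0.11, 0.0, 0.0]
contact_force: [-0.5, 0.0, -0.0]
opening: 0.007
finger_force: 0.0
clock: 3.57
tool_pos: [0.5026, 0.1234, 0.2569]
eef_rot: [0.994, -0.111, -0.0, 0.0]
contact_force: [-0.9, -0.2, 3.5]
opening: 0.008
finger_force: 1.6
clock: 3.73
tool_pos: [0.5026, 0.1234, 0.2567]
eef_rot: [0.994, -0.111, 0.001, 0.0]
contact_force: [-4.7, -1.9, 18.6]
opening: 0.002
finger_force: 8.9
```

```bash
python3 -m inch '-1 0 0 -0.02 0 0 0;-1 0 0 -0.035 0 0 0;-1 0 0 -0.035 0 0 0;-1 0 0.03 0 0 0 0;-1 0 0 0 0 0 0'; python3 - <<'E'
from h import *
w,dw=snapshot('wrist');a,_=snapshot('scene')
save('w2.png',np.hstack([w[0:300,180:480],cv2.resize(a[130:205,255:355],(400,300))]))
E
```

```text
clock: 4.15
tool_pos: [0.4963, 0.0897, 0.3463]
eef_rot: [0.994, -0.113, 0.002, 0.002]
contact_force: [-0.2, -1.0, -0.1]
opening: 0.006
finger_force: 0.0
```

View pics/w2.png

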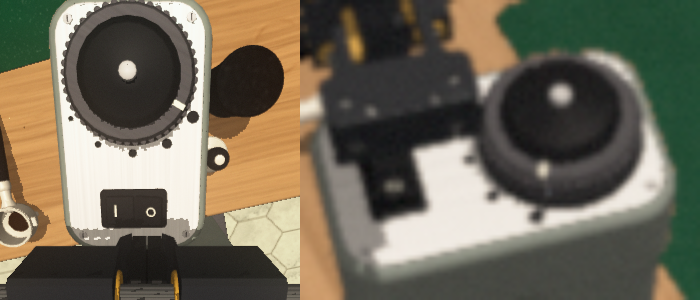

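The left half now looks foreshortened and the right half raised. I'll confirm with depth.

```bash
python3 - <<'E'
from h import *
m=camera_model('wrist');w,dw=snapshot('wrist');K=np.array(m['intrinsics']);V=np.array(m['view'])
for u in range(276,352,6):
    v=209;z=np.median(dw[v-3:v+4,u-1:u+2]);p=np.linalg.inv(K)@[u,v,1]*z;P=V[:3,:3].T@(p-V[:3,3]);print(u,P.round(4))
E
```

```text
276 [0.5009 0.1369 0.2368]
282 [0.4998 0.1319 0.237 ]
288 [0.4996 0.1263 0.2403]
294 [0.4995 0.1207 0.2443]
300 [0.4985 0.1158 0.2447]
306 [0.4973 0.111  0.2443]
312 [0.4962 0.1062 0.2442]
318 [0.4951 0.1014 0.2444]
324 [0.4946 0.0965 0.2462]
330 [0.4939 0.0916 0.2476]
336 [0.4934 0.0868 0.2495]
342 [0.4926 0.0821 0.2506]
348 [0.4884 0.0773 0.2405]
```

The rocker is on: its left half is level at 0.2445 and the right end is raised. Next I'll go to the ring's right rear.

```bash
python3 -m inch '-1 0.0325 0.0055 0 0 0 0;-1 0.0325 0.0055 0 0 0 0;-1 0.0325 0.0055 0 0 0 0;-1 0.0325 0.0055 0 0 0 0;-1 0.0325 0.0055 0 0 0 0;-1 0 0 0 0 0 -0.1165;-1 0 0 0 0 0 -0.1165;-1 0 0 0 0 0 -0.1165;-1 0 0 0 0 0 -0.1165;-1 0 0 0 0 0 -0.1165;-1 0 0 0 0 0 -0.1165;-1 0 0 0 0 0 -0.1165;-1 0 0 0 0 0 -0.1165;-1 0 0 0 0 0 -0.1165;-1 0 0 0 0 0 0;-1 0 0 0 0 0 0'; cat > pol.py <<'E'
from h import *
from scipy.spatial.transform import Rotation as R
def pol(C=(0.595,0.0785),yaw=-.2145):
    s=get_state();q=R.from_quat(s['eef_rot']);x=q.apply([1,0,0]);hd=np.arctan2(x[1],x[0])
    d=s['tool_pos'][:2]-C;rho=np.hypot(*d);phi=-(np.arctan2(d[1],d[0])-yaw-np.pi);phi=(phi+np.pi)%(2*np.pi)-np.pi
    print('rho %.4f phi %.1f heading_rel %.1f (want %.1f) z %.4f'%(rho,np.degrees(phi),np.degrees(hd-yaw),-90-np.degrees(phi),s['tool_pos'][2]),'ctr in tool',q.inv().apply(np.r_[np.array(C)-s['tool_pos'][:2],0]).round(4),'F tool',q.inv().apply(s['contact_force']).round(1),'q7',s['q'][6].round(2),'t',s['clock'])
E
python3 -c "
from pol import *
pol()"
```

```text
clock: 5.63
tool_pos: [0.6484, 0.033, 0.3436]
eef_rot: [0.916, 0.401, -0.001, -0.001]
contact_force: [0.1, -0.8, -0.2]
opening: 0.004
finger_force: 0.0
rho 0.0701 phi -151.8 heading_rel 59.6 (want 61.8) z 0.3436 ctr in tool [-0.0028 -0.0701  0.0001] F tool [-0.5  0.6  0.2] q7 -1.12 t 5.6333
```

```bash
python3 -m inch '-1 -0.003 0.008 0 0 0 0;-1 0 0 0.035 0 0 0;-1 0 0 0.035 0 0 0;-1 0 0 0.0145 0 0 0;-1 0 -0.006 0 0 0 0;-1 0 -0.003 0 0 0 0;-1 0 0 0 0 0 0'; python3 -c "
from pol import *
pol()"
```

```text
clock: 6.22
tool_pos: [0.6463, 0.0321, 0.2618]
eef_rot: [0.916, 0.402, 0.001, -0.0]
contact_force: [-0.4, -0.4, 1.0]
opening: 0.006
finger_force: 0.0
rho 0.0691 phi -150.1 heading_rel 59.7 (want 60.1) z 0.2618 ctr in tool [-0.0005 -0.0691 -0.0001] F tool [-0.5 -0.  -1. ] q7 -1.16 t 6.2167
```

```bash
for i in 1 2; do python3 -m inch '-1 0 -0.002 0.0015 0 0 0;-1 0 0 0 0 0 0' >/dev/null; python3 -c "
from pol import *
pol()"; done
```

```text
rho 0.0678 phi -149.7 heading_rel 59.7 (want 59.7) z 0.2602 ctr in tool [-0.     -0.0678 -0.0001] F tool [-0.3 -0.4 -0.3] q7 -1.17 t 6.3833
rho 0.0655 phi -149.2 heading_rel 59.7 (want 59.2) z 0.2577 ctr in tool [ 0.0006 -0.0655 -0.    ] F tool [0.2 0.2 0.2] q7 -1.17 t 6.55
```

```bash
for i in 1 2; do python3 -m inch '-1 0 -0.0015 0 0 0 0;-1 0 0 0 0 0 0' >/dev/null; python3 -c "
from pol import *
pol()"; done
```

```text
rho 0.0640 phi -149.1 heading_rel 59.7 (want 59.1) z 0.2574 ctr in tool [ 0.0007 -0.064  -0.    ] F tool [ 0.2 -0.7  0.3] q7 -1.17 t 6.7167
rho 0.0625 phi -149.0 heading_rel 59.7 (want 59.0) z 0.2572 ctr in tool [ 0.0007 -0.0625  0.    ] F tool [0.1 0.3 0.2] q7 -1.18 t 6.8833
```

```bash
for i in 1 2 3; do python3 -m inch '-1 0 -0.001 0 0 0 0;-1 0 0 0 0 0 0' >/dev/null; python3 -c "
from pol import *
pol()"; done
```

```text
rho 0.0618 phi -149.0 heading_rel 59.7 (want 59.0) z 0.2572 ctr in tool [ 0.0008 -0.0617 -0.    ] F tool [-0.3  0.4 -0.9] q7 -1.18 t 7.05
rho 0.0615 phi -148.9 heading_rel 59.7 (want 58.9) z 0.2573 ctr in tool [ 0.0009 -0.0615 -0.0001] F tool [0.3 2.4 1.6] q7 -1.18 t 7.2167
rho 0.0614 phi -148.8 heading_rel 59.6 (want 58.8) z 0.2573 ctr in tool [ 0.0009 -0.0614 -0.0002] F tool [1.  5.2 2. ] q7 -1.18 t 7.3833
```

```bash
python3 -m inch '-1 0 -0.001 0 0 0 0;-1 -0.0027 -0.0001 0 0 0 0.0436;-1 -0.0027 0 0 0 0 0.0436;-1 -0.0027 -0.0001 0 0 0 0.0436;-1 -0.0027 0 0 0 0 0.0436;-1 0 0 0 0 0 0' >/dev/null; python3 -c "
from pol import *
pol()"
```

```text
rho 0.0614 phi -137.9 heading_rel 49.5 (want 47.9) z 0.2573 ctr in tool [ 0.0017 -0.0613 -0.0002] F tool [0.7 5.5 0.8] q7 -1.32 t 7.8833
```

```bash
cat >> pol.py <<'E'
def ptr(C=(0.595,0.0785),yaw=-.2145,name=None):
    m=camera_model('wrist');w,_=snapshot('wrist')
    if name: save(name,w)
    hm=(w.min(2)>150).astype(np.uint8);n,l,st,ce=cv2.connectedComponentsWithStats(hm)
    for i in range(1,n):
        if st[i,4]<6 or st[i,4]>1500: continue
        d=ray(m,ce[i],.263)[0][:2]-C
        if .03<np.hypot(*d)<.05: print('white',ce[i].round(0),st[i,4],'r %.4f ang %.1f'%(np.hypot(*d),np.degrees((-(np.arctan2(d[1],d[0])-yaw-np.pi)+np.pi)%(2*np.pi)-np.pi)))
E
python3 -c "
from pol import *
ptr(name='w3.png')"
```

```text
white [147. 333.] 1416 r 0.0480 ang -10.2
```

View pics/w3.png

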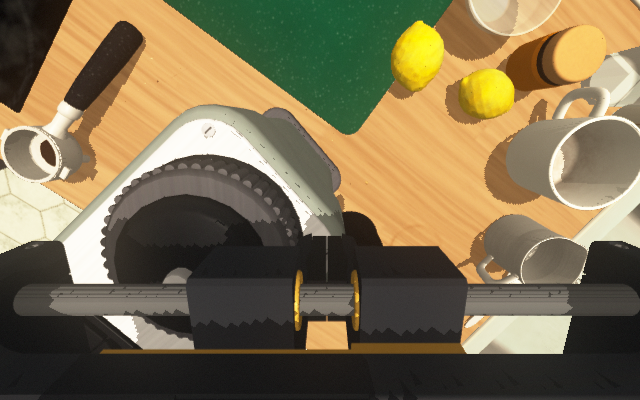

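The gripper hides the pointer in the wrist view. I'll use the fixed cameras instead.

```bash
python3 - <<'E'
from h import *
a,_=snapshot('scene');b,_=snapshot('side')
save('d.png',np.hstack([cv2.resize(a[130:205,255:355],(400,300),interpolation=cv2.INTER_CUBIC),cv2.resize(b[140:215,260:360],(400,300),interpolation=cv2.INTER_CUBIC)]))
E
```

```text
(no output)
```

View pics/d.png

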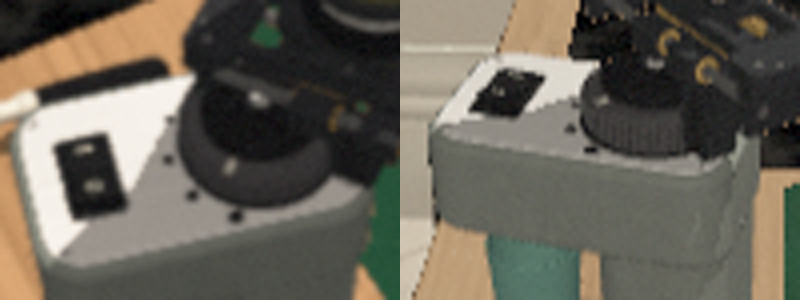

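The pointer is visible in both views and has moved with the finger: (230,165) against (243,170) in the scene crop. The ring is sticking to the fingertip, so I'll continue.

```bash
cat >> pol.py <<'E'
def ptr2(C=(0.595,0.0785),yaw=-.2145):
    for c in('scene','side'):
        w,_=snapshot(c);g=w.min(2).astype(float)
        vv,uu=np.mgrid[130:215,255:360];uv=np.c_[uu.ravel(),vv.ravel()]
        d=ray(c,uv,.263)[:,:2]-C;rr=np.hypot(*d.T);an=np.degrees((-(np.arctan2(d[:,1],d[:,0])-yaw-np.pi)+np.pi)%(2*np.pi)-np.pi)
        k=(rr>.036)&(rr<.046)&(abs(an)<85);val=g[uv[:,1],uv[:,0]]
        o=np.where(k)[0];o=o[np.argsort(-val[o])][:6]
        print(c,'ang',an[o].round(0),'val',val[o],'med',np.median(val[k]))
E
python3 -c "
from pol import *
ptr2()"
python3 -m inch '-1 -0.0027 -0.0001 0 0 0 0.0436;-1 -0.0027 0 0 0 0 0.0436;-1 -0.0027 -0.0001 0 0 0 0.0436;-1 -0.0027 0 0 0 0 0.0436;-1 -0.0027 -0.0001 0 0 0 0.0436;-1 -0.0027 0 0 0 0 0.0436;-1 0 0 0 0 0 0' >/dev/null; python3 -c "
from pol import *
pol();ptr2()"
```

```text
scene ang [-45. -47. -48. -43. -46. -44.] val [114. 106. 100.  99.  96.  91.] med 50.0
side ang [ 5. 12. 14. -8.  6. -1.] val [190. 175. 169. 154. 132. 126.] med 52.0
rho 0.0616 phi -120.7 heading_rel 34.5 (want 30.7) z 0.2572 ctr in tool [ 0.0041 -0.0615 -0.0002] F tool [-3.8  5.8 -2.6] q7 -1.53 t 8.7167
scene ang [-27. -28. -30. -30. -25. -30.] val [107. 105.  97.  96.  91.  83.] med 50.0
side ang [ 5. 12. 14.  6. -8. -1.] val [198. 186. 171. 160. 157. 156.] med 52.0
```

```bash
python3 -m inch '-1 -0.0026 -0.0001 0 0 0 0.05;-1 -0.0026 -0.0001 0 0 0 0.05;-1 -0.0026 -0.0001 0 0 0 0.05;-1 -0.0026 0 0 0 0 0.05;-1 -0.0026 0 0 0 0 0.044;-1 -0.0026 0 0 0 0 0.044;-1 -0.0026 0 0 0 0 0.044;-1 -0.0026 0 0 0 0 0.044;-1 0 0 0 0 0 0' >/dev/null; python3 -c "
from pol import *
pol();ptr2()"
```

```text
rho 0.0616 phi -102.0 heading_rel 13.0 (want 12.0) z 0.2574 ctr in tool [ 0.0011 -0.0616 -0.0001] F tool [-1.7  5.4 -2.9] q7 -1.83 t 9.5667
scene ang [-12. -10. -14.  47. -13. -15.] val [104. 104. 102. 100.  92.  91.] med 49.0
side ang [39. 35. 33.  2. -1. 82.] val [84. 70. 70. 67. 66. 66.] med 44.0
```

```bash
python3 -m inch '-1 -0.0026 0 0 0 0 0.044;-1 -0.0026 0 0 0 0 0.044;-1 -0.0026 0 0 0 0 0.044;-1 -0.0026 0 0 0 0 0.044;-1 0 0 0 0 0 0' >/dev/null; python3 -c "
from pol import *
pol();ptr2()"
```

```text
rho 0.0618 phi -91.2 heading_rel 3.0 (want 1.2) z 0.2572 ctr in tool [ 0.0019 -0.0617 -0.0002] F tool [-2.8  5.5 -4.9] q7 -1.98 t 10.0833
scene ang [-3. -4.  1. -0. -2. 52.] val [132. 130. 122. 117. 107. 103.] med 47.0
side ang [12. -8. 14.  9. 82. 71.] val [64. 63. 63. 63. 62. 62.] med 47.0
```

```bash
python3 -m inch '-1 0 0.008 0 0 0 0;-1 0 0.012 0 0 0 0;-1 0 0 -0.035 0 0 0;-1 0 0 -0.035 0 0 0;-1 0 0 -0.035 0 0 0.05;-1 -0.038 -0.015 0 0 0 0;-1 -0.038 -0.015 0 0 0 0;-1 -0.038 -0.015 0 0 0 0;-1 0 -0.015 0 0 0 0;-1 0 0 0 0 0 0;-1 0 0 0 0 0 0'; python3 - <<'E'
from pol import *
pol();ptr2()
m=camera_model('wrist');w,dw=snapshot('wrist');save('w4.png',w[:300,180:480])
K=np.array(m['intrinsics']);V=np.array(m['view'])
u,v=proj('wrist',[.4955,.101,.2455]);print(u,v)
for du in range(-30,31,6):
    uu=int(u+du);vv=int(v);z=np.median(dw[vv-3:vv+4,uu-1:uu+2]);P=V[:3,:3].T@(np.linalg.inv(K)@[uu,vv,1]*z-V[:3,3]);print(P.round(4))
ptr()
E
```

```text
clock: 11.1
tool_pos: [0.4837, 0.0819, 0.3625]
eef_rot: [0.995, -0.104, 0.001, -0.0]
contact_force: [0.3, -0.6, 0.0]
opening: 0.009
finger_force: 0.0
rho 0.1114 phi -10.5 heading_rel 0.3 (want -79.5) z 0.3625 ctr in tool [ 0.1096 -0.0197  0.0002] F tool [ 0.5  0.5 -0. ] q7 -2.14 t 11.1
scene ang [1. 2. 5. 1. 6. 5.] val [177. 169. 154. 150. 139. 137.] med 76.5
side ang [ 5.  6. 12. -1. 75. 71.] val [209. 196. 195. 187. 185. 185.] med 86.0
301.50106014121315 193.78829049825916
[0.5008 0.1281 0.2402]
[0.5005 0.122  0.2443]
[0.4995 0.1168 0.2447]
[0.4983 0.1118 0.2443]
[0.4972 0.1067 0.2444]
[0.4961 0.1015 0.2446]
[0.4954 0.0962 0.2462]
[0.4946 0.091  0.2478]
[0.4941 0.0858 0.25  ]
[0.4932 0.0808 0.2508]
[0.4896 0.0762 0.2403]
white [297. 120.] 57 r 0.0401 ang 2.0
```

View pics/w4.png

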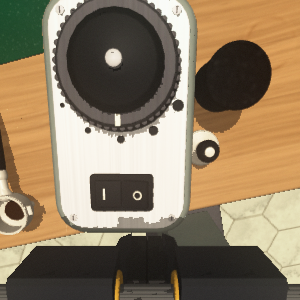

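The pointer at (117,120) in the crop faces the middle dot at (121,139), and the rocker is still on. Now I'll press the off end.

```bash
python3 - <<'E'
from h import *
d=np.load('w1.npz');m=dict(intrinsics=d['K'],view=d['V'])
v=ray(m,(353.9,79.6),.263)[0][:2]-[.595,.0785];print('start ptr',np.hypot(*v),np.degrees(np.arctan2(v[1],v[0])+.2145)+180-360)
E
python3 -m inch '-1 0.0075 0.002 0.03 0 0 0;-1 0 0 0.035 0 0 0;-1 0 0 0.025 0 0 0;-1 0 0 0.006 0 0 0;-1 0 0 0.004 0 0 0;-1 0 0 0 0 0 0'; python3 -m inch '-1 0 0 0.002 0 0 0;-1 0 0 0.002 0 0 0;-1 0 0 0 0 0 0'
```

```text
start ptr 0.03857628168651533 -301.7264058596518
clock: 11.8
tool_pos: [0.4905, 0.0778, 0.2623]
eef_rot: [0.994, -0.106, 0.0, 0.0]
contact_force: [-0.1, -0.4, 0.9]
opening: 0.004
finger_force: 0.0
clock: 12.05
tool_pos: [0.4906, 0.0785, 0.259]
eef_rot: [0.994, -0.105, 0.001, -0.0]
contact_force: [-0.6, -0.3, -0.1]
opening: 0.007
finger_force: 0.0
```

```bash
python3 -m inch '-1 0 0 0.002 0 0 0;-1 0 0 0.001 0 0 0;-1 0 0 0 0 0 0'; python3 -m inch '-1 0 0 0.0015 0 0 0;-1 0 0 0 0 0 0'
```

```text
clock: 12.3
tool_pos: [0.4906, 0.0786, 0.2568]
eef_rot: [0.994, -0.105, 0.001, -0.0]
contact_force: [-2.0, -0.7, 10.6]
opening: 0.003
finger_force: 5.3
clock: 12.47
tool_pos: [0.4907, 0.0786, 0.2566]
eef_rot: [0.994, -0.105, 0.002, -0.0]
contact_force: [-5.2, -1.7, 21.7]
opening: 0.009
finger_force: 11.1
```

Bottomed out. I'll lift, back away and verify.

```bash
python3 -m inch '-1 0 0 -0.02 0 0 0;-1 0 0 -0.035 0 0 0;-1 0 0 -0.035 0 0 0;-1 -0.015 0 -0.03 0 0 0;-1 0 0 0 0 0 0;-1 0 0 0 0 0 0'; python3 - <<'E'
from pol import *
m=camera_model('wrist');w,dw=snapshot('wrist');save('w5.png',w[:300,180:480])
K=np.array(m['intrinsics']);V=np.array(m['view'])
u,v=proj('wrist',[.4955,.101,.2455])
for du in range(-24,25,6):
    uu=int(u+du);vv=int(v);z=np.median(dw[vv-3:vv+4,uu-1:uu+2]);P=V[:3,:3].T@(np.linalg.inv(K)@[uu,vv,1]*z-V[:3,3]);print(P.round(4))
ptr();pol()
E
```

```text
clock: 12.97
tool_pos: [0.4757, 0.0819, 0.3754]
eef_rot: [0.994, -0.105, 0.002, -0.001]
contact_force: [0.3, 0.4, -0.7]
opening: 0.006
finger_force: 0.0
[0.5022 0.1223 0.2506]
[0.5009 0.1173 0.2494]
[0.4995 0.1123 0.248 ]
[0.4981 0.1073 0.2462]
[0.4967 0.1023 0.2444]
[0.4955 0.097  0.244 ]
[0.4944 0.0916 0.2444]
[0.4934 0.0863 0.2451]
[0.4922 0.081  0.2447]
white [297. 108.] 66 r 0.0400 ang 2.0
rho 0.1202 phi -11.0 heading_rel 0.2 (want -79.0) z 0.3730 ctr in tool [ 1.181e-01 -2.250e-02 -1.000e-04] F tool [-0.7  0.1  0.5] q7 -2.14 t 13.0667
```

View pics/w5.png

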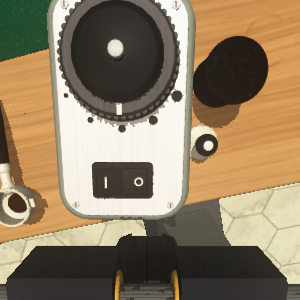

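The rocker is off (left end raised, right half level), the pointer is at the middle dot, and the robot is clear of everything. Handing in.

```bash
python3 -c "
from plant import r
print(r.finish_job())"
```

```text
the job is handed in; nothing more can be done
None
```

I switched the grinder on, turned the ring clockwise by a light rub until the pointer sat at the middle dot, switched it off, and handed the job in at about 13 s with the arm clear and nothing else touched.

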